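Mix the planting pebbles

ROBOT

A 6-joint arm with a two-finger parallel gripper is mounted at the origin on the work surface. World frame = base frame: x ahead of the robot, y to its left, z up, the work surface at z = 0. Lengths are in m, angles in rad, forces in N, time in s.
With the tool pointing down it reaches from about 0.25 to 0.775 m from the base axis. Payload 4 kg.
Tool frame: the origin (TCP) lies midway between the tips of the shut fingers; the grasp point (between the pads) lies 19 mm behind it (grip_point_offset is the distance from the TCP to the grasp point, in m); z points along the fingers, y is the line along which they close (so a half turn about z gives the same grasp; the last joint's range is limited). The gripper opens to 94 mm and grips with 3 to 60 N. Pads are 16 mm wide; open, the fingers measure 119 mm over their backs; the gripper's body (75 mm by 177 mm) begins 78 mm behind the grasp point.
Start: joints at [-1.251, 0.087, 1.371, -0, 1.684, -0.103], TCP at [0.226, -0.502, 0.206] pointing down, gripper open.
Joint ranges: [-3.1, 3.1], [-0.76, 2.03], [0.27, 2.55], [-1.08, 4.22], [0.17, 2.65], [-2.57, 2.57]. Speed limits (rad/s): [2.79, 2.79, 3.14, 3.14, 3.14, 3.14].

INTERFACE

Orientations are given as [roll, pitch, yaw] about the fixed x, y, z axes, in that order (R = Rz(yaw) Ry(pitch) Rx(roll)).
In Python, from bench import * gives the robot as it stands.
- The arm moves only by the tool carry_out, never from a script. Its argument "commands" is a list of rows, each a list of 6 numbers: the shift along the tool's x, y, z in m, then the turn, a rotation vector about the tool's x, y, z in rad. In form: [[tx, ty, tz, rx, ry, rz], ...]. A call has exactly 5 rows; each row is the pose to reach, as a shift and turn from the pose commanded when the call began, along the tool's axes at that moment; what a row does not reach only later rows make up. A row lasts 1/10 s, in which the tool goes at most 50 mm and 8.59 degrees, less where a joint would pass 70% of its speed; a pose out of reach is approached as far as the arm can. A call with a gripper value outside its range is refused whole. "jaw" is the opening, from 0 (shut) to 1 (fully open), set as the call begins (left out, the last holds). The fingers move at their own pace and stop on an object; the grip force is fixed at half the most. Time passes only in rows, so rows that repeat a pose let the fingers close, or fill a call up. It gives the time, the measured TCP pose, the force, the opening and the grip force at its end, in the units of the state.
- get_obs(): the state, without advancing time (a new reading comes with each control period).
- snapshot(name): name is "scene" or "top"; returns a dict with "img" (384x512x3 uint8, red, green, blue), "range_z" (384x512 float32, m along the optical axis (not along the pixel's ray), 0 where there is no reading), "fx", "fy", "cx", "cy" (pixels), "R" (3x3) and "t" (3): a world point X has camera coordinates R X + t. Camera axes: x right, y down, z forward; pixel columns grow to the right and rows downward; lengths in m; the calibration is good to about 2 mm. A picture is of the moment at which its call begins.
- close_job(): hands the job in; it is judged then, once.
The state is a dict: "time": time; "joint_positions": joint angles; "qvel": joint speeds; "joint_torque": joint torques, N m; "tool_pos": TCP position; "ee_rot": TCP orientation; "wrist_force": force on the tool from outside, world axes, zero at the start; "wrist_torque": the same for the moment, N m; "width": finger opening in m; "finger_force": force on a finger pad.
Only numpy, scipy, OpenCV 4.12 (cv2) and the standard library are available. Lean on these libraries where they do the work, as an engineer would, in place of code of your own. Each camera call takes 0.05 s, during which the arm holds its last target. There are 200 camera calls.

TASK

I am mixing pebbles for the plant pots: take the wooden stick out of its jar and stir the blue pot until the white and the terracotta pebbles are mixed through, so that every pebble has at least one of the other colour beside it, with a gap of no more than a finger's width (20 mm). Move the pebbles only with the stick, keep them all in the pot, and leave the mug and the succulent alone. Then stand the stick back in its jar, tip down.

Things in the scene. Friction and masses are not known exactly. Their poses are not given: they have to be found in the camera images.
- pot: Dark-blue straight-sided stoneware pot, held fast to the desk by a rubber foot: 149 mm across the lip, 56 mm high, inside 132 mm across, flat inner floor 8 mm above the desk. A stick kept upright within 7 mm of the side pushes pebbles round without wedging them against it. Origin: centre of its underside, z up; at the start x points from the clay pebbles to the white ones.
- jar: Small grey-green ceramic jar, fixed to the desk: 43 mm across, 62 mm high, inside 33 to 36 mm across, inner floor 6 mm above the desk. Origin: centre of its underside, z up. At the start the stick stands in it, leaning on the rim on the jar's +x side (roughly away from the robot), 22 degrees from upright.
- stick: Wooden stirring stick, 128 mm long, 30 g. Upper 58 mm: flat handle, 12 mm thick (along y) and 21 mm wide (along z), rounded edges; lower 70 mm: round, 12 mm across, rounded tip. Origin: where the two meet, on the centre line; +x runs along the stick to its lower tip (tip at +70 mm, handle end at -58 mm); y is level at the start.
- stick_grip (a point): On the handle's centre line, 33 mm from the handle's end and 95 mm from the tip; at the start about 94 mm above the desk and 24 mm from the jar's axis. Axes as the stick's.
- stick_tip (a point): Lower tip of the stick, on the centre line. Axes as the stick's.
- mug: White mug, 78 mm across, 92 mm high, standing on a dark wooden coaster (bystander). Origin: centre of its underside.
- succulent: Succulent in a white planter, 80 mm across, planter 68 mm high, about 105 mm with its leaves (bystander). Origin: centre of its underside.
- white1: White pumice pebble, nearly round, 27 mm across, 12 g, loose in the pot. Origin: its centre.
- white2: White pumice pebble, nearly round, 27 mm across, 12 g, loose in the pot. Origin: its centre.
- white3: White pumice pebble, nearly round, 27 mm across, 12 g, loose in the pot. Origin: its centre.
- white4: White pumice pebble, nearly round, 27 mm across, 12 g, loose in the pot. Origin: its centre.
- white5: White pumice pebble, nearly round, 27 mm across, 12 g, loose in the pot. Origin: its centre.
- clay1: Terracotta-coloured clay pebble, nearly round, 27 mm across, 12 g, loose in the pot. Origin: its centre.
- clay2: Terracotta-coloured clay pebble, nearly round, 27 mm across, 12 g, loose in the pot. Origin: its centre.
- clay3: Terracotta-coloured clay pebble, nearly round, 27 mm across, 12 g, loose in the pot. Origin: its centre.
- clay4: Terracotta-coloured clay pebble, nearly round, 27 mm across, 12 g, loose in the pot. Origin: its centre.
- clay5: Terracotta-coloured clay pebble, nearly round, 27 mm across, 12 g, loose in the pot. Origin: its centre.

How it is judged:
On the way:
1. the held stick's tip is down among the pebbles in the pot (horizontal distance between stick_tip and pot below 0.066 m and z of stick_tip in the frame of pot below 0.03 m and contact force between the fingers and stick above 1 N), for 0.2 s.
At the end, for the whole second after the job is handed in: Every pebble's centre is within 50 mm (a gap of 23 mm) of the centre of one of the other colour; all ten lie still in the pot, within 68 mm of its axis; the stick stands still in the jar, its tip within 20 mm of the jar's axis and under 40 mm above the desk ((distance between white1 and clay1 below 0.05 m or distance between white1 and clay2 below 0.05 m or distance between white1 and clay3 below 0.05 m or distance between white1 and clay4 below 0.05 m or distance between white1 and clay5 below 0.05 m) and (distance between white2 and clay1 below 0.05 m or distance between white2 and clay2 below 0.05 m or distance between white2 and clay3 below 0.05 m or distance between white2 and clay4 below 0.05 m or distance between white2 and clay5 below 0.05 m) and (distance between white3 and clay1 below 0.05 m or distance between white3 and clay2 below 0.05 m or distance between white3 and clay3 below 0.05 m or distance between white3 and clay4 below 0.05 m or distance between white3 and clay5 below 0.05 m) and (distance between white4 and clay1 below 0.05 m or distance between white4 and clay2 below 0.05 m or distance between white4 and clay3 below 0.05 m or distance between white4 and clay4 below 0.05 m or distance between white4 and clay5 below 0.05 m) and (distance between white5 and clay1 below 0.05 m or distance between white5 and clay2 below 0.05 m or distance between white5 and clay3 below 0.05 m or distance between white5 and clay4 below 0.05 m or distance between white5 and clay5 below 0.05 m) and (distance between clay1 and white1 below 0.05 m or distance between clay1 and white2 below 0.05 m or distance between clay1 and white3 below 0.05 m or distance between clay1 and white4 below 0.05 m or distance between clay1 and white5 below 0.05 m) and (distance between clay2 and white1 below 0.05 m or distance between clay2 and white2 below 0.05 m or distance between clay2 and white3 below 0.05 m or distance between clay2 and white4 below 0.05 m or distance between clay2 and white5 below 0.05 m) and (distance between clay3 and white1 below 0.05 m or distance between clay3 and white2 below 0.05 m or distance between clay3 and white3 below 0.05 m or distance between clay3 and white4 below 0.05 m or distance between clay3 and white5 below 0.05 m) and (distance between clay4 and white1 below 0.05 m or distance between clay4 and white2 below 0.05 m or distance between clay4 and white3 below 0.05 m or distance between clay4 and white4 below 0.05 m or distance between clay4 and white5 below 0.05 m) and (distance between clay5 and white1 below 0.05 m or distance between clay5 and white2 below 0.05 m or distance between clay5 and white3 below 0.05 m or distance between clay5 and white4 below 0.05 m or distance between clay5 and white5 below 0.05 m) and horizontal distance between each of white1, white2, white3, white4, white5, clay1, clay2, clay3, clay4, clay5 and pot below 0.068 m and linear speed of each of white1, white2, white3, white4, white5, clay1, clay2, clay3, clay4, clay5, stick below 0.03 m/s and horizontal distance between stick_tip and jar below 0.02 m and height (world z) of stick_tip below 0.04 m); the robot touches nothing.
It fails at once if a pebble leaves the pot (horizontal distance between any of white1, white2, white3, white4, white5, clay1, clay2, clay3, clay4, clay5 and pot above 0.085 m).
It fails at once if the gripper or arm, rather than the stick, pushes a pebble (contact force between any of the fingers, the arm and white1 above 0.5 N or contact force between any of the fingers, the arm and white2 above 0.5 N or contact force between any of the fingers, the arm and white3 above 0.5 N or contact force between any of the fingers, the arm and white4 above 0.5 N or contact force between any of the fingers, the arm and white5 above 0.5 N or contact force between any of the fingers, the arm and clay1 above 0.5 N or contact force between any of the fingers, the arm and clay2 above 0.5 N or contact force between any of the fingers, the arm and clay3 above 0.5 N or contact force between any of the fingers, the arm and clay4 above 0.5 N or contact force between any of the fingers, the arm and clay5 above 0.5 N).
It fails at once if the mug or the succulent is moved more than 20 mm or tipped (distance of any of mug, succulent from where it was at the start of the episode above 0.02 m or angle between any of mug, succulent's own z axis and vertical above 0.3 rad).
It also fails if it takes over 72 s, if anything falls off the work surface, if the arm or the gripper's body presses on something with over 40 N, if the wrist force passes 120 N, or if a joint passes its speed limit or range.

## Working session

There is one attempt and no reset: what is moved stays moved. The work goes in short steps, Python scripts to look and compute and a tool call to move; the robot and the scene stay as the last step left them, time stands still between calls to the robot, and variables do not carry over. Pictures are saved under pics/ and viewed, at most 10 in all, crops included, and the job is handed in when it is done.

Besides the shell and the picture viewer there is one more tool, called after "Call:" as a command line: name --pt "numbers of a row" for each row, then --argument value for the rest. carry_out: Moves the arm, as the interface text tells. Its arguments: {"type":"object","properties":{"commands":{"type":"array","items":{"type":"array","items":{"type":"number"}}},"jaw":{"type":"number"}},"required":["commands"]}

```bash
mkdir -p pics; ls; python3 - <<'E'
from bench import *
import cv2,numpy as np,pickle
o=get_obs();print({k:np.round(v,3) for k,v in o.items()})
for n in("scene","top"):
    s=snapshot(n);pickle.dump(s,open(n+".pkl","wb"))
    cv2.imwrite(f"pics/{n}0.png",s["img"][:,:,::-1]);print(n,s["fx"],s["cx"],s["cy"],np.round(s["R"],3).tolist(),s["t"])
E
```

```text
pics
{'time': np.float64(0.0), 'joint_positions': array([-1.251,  0.088,  1.372, -0.   ,  1.684, -0.103]), 'qvel': array([ 0.001,  0.001, -0.001,  0.   , -0.   ,  0.   ]), 'joint_torque': array([-1.0000e-03, -3.4018e+01, -3.0243e+01,  7.2000e-02,  3.3000e-02,
       -0.0000e+00]), 'tool_pos': array([ 0.225, -0.501,  0.204]), 'ee_rot': array([-3.139, -0.   ,  0.423]), 'wrist_force': array([0.865, 0.268, 0.22 ]), 'wrist_torque': array([-0.037,  0.023, -0.011]), 'finger_force': np.float64(0.0), 'width': np.float64(0.094)}
scene 368.35352221397164 256.28671879621004 186.17658803686714 [[0.675, 0.738, 0.008], [0.578, -0.521, -0.628], [-0.459, 0.429, -0.778]] [-0.34121068 -0.26667788  1.36756345]
top 448.30472179536537 257.4687325285843 198.4658784739628 [[-0.026, -0.999, -0.024], [-0.986, 0.03, -0.165], [0.166, 0.02, -0.986]] [0.02124841 0.55300755 1.22705695]
```

View pics/scene0.png

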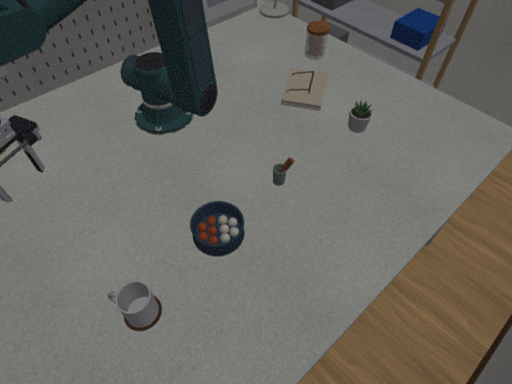

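View pics/top0.png

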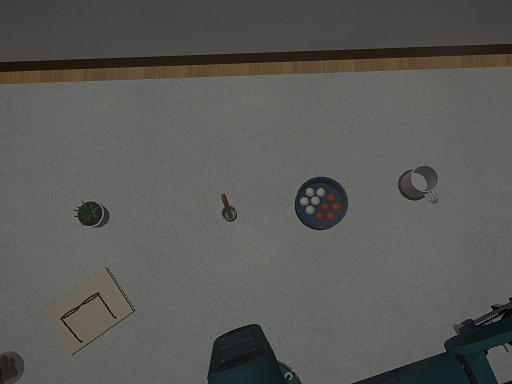

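The scene view shows the pot at (218,228), jar with stick at (280,172), mug and succulent well clear. In the top view the pot is at (321,203), the jar at (229,213), the stick leaning up-left to (224,197), clay pebbles on the right and white on the left.

```bash
cat > h.py <<'E'
import numpy as np,cv2,pickle
from scipy.spatial.transform import Rotation as Ro
def world(s):
    v,u=np.mgrid[:384,:512];z=s["range_z"]
    c=np.stack([(u-s["cx"])/s["fx"]*z,(v-s["cy"])/s["fy"]*z,z],-1)
    return (c-s["t"])@s["R"]   # R^T (c-t)
def onplane(s,u,v,h):
    d=np.array([(u-s["cx"])/s["fx"],(v-s["cy"])/s["fy"],1])@s["R"];o=-s["R"].T@s["t"]
    return o+d*(h-o[2])/d[2]
def proj(s,X):
    c=s["R"]@np.asarray(X)+s["t"];return s["fx"]*c[0]/c[2]+s["cx"],s["fy"]*c[1]/c[2]+s["cy"]
E
python3 - <<'E'
from h import *
S={n:pickle.load(open(n+".pkl","rb")) for n in("top","scene")}
s=S["top"];W=world(s);z=W[...,2]
cv2.imwrite("pics/crop0.png",cv2.resize(s["img"][170:240,200:360,::-1],None,fx=5,fy=5,interpolation=cv2.INTER_CUBIC))
print("table z",np.median(z[240:260,150:200]))
def circ(P):
    A=np.c_[2*P,np.ones(len(P))];b=(P**2).sum(1);x=np.linalg.lstsq(A,b,rcond=None)[0];return x[:2],np.sqrt(x[2]+x[:2]@x[:2])
for n,s in S.items():
    W=world(s);z=W[...,2]
    for nm,c in(("pot",(321,203)),("jar",(229,213))):
        h=.056 if nm=="pot" else .062
        p=onplane(S["top"],*c,h);d=np.hypot(W[...,0]-p[0],W[...,1]-p[1])
        m=(d<(.09 if nm=="pot" else .026))&(abs(z-h)<.005);P=W[m]
        print(n,nm,p,m.sum(),circ(P[:,:2]) if m.sum()>5 else 0,P[:,2].mean())
    p=onplane(S["top"],229,213,.062);d=np.hypot(W[...,0]-p[0],W[...,1]-p[1])
    m=(d<.08)&(z>.07)&(z<.2);P=W[m]
    print("stick",m.sum(),P.mean(0),P.min(0),P.max(0)); q=P-P.mean(0);print(np.linalg.svd(q)[2][0],np.round(P[P[:,2]>P[:,2].max()-.012].mean(0),4))
E
```

```text
table z -0.0015296766976469615
top pot [ 0.53349791 -0.17221685  0.056     ] 330 (array([ 0.53668651, -0.17324117]), np.float64(0.07009860725084972)) 0.05434173458733436
top jar [0.5119743  0.08601218 0.062     ] 54 (array([0.51280808, 0.08761755]), np.float64(0.01804964393219557)) 0.061060092018591805
stick 72 [0.538007   0.092929   0.10745201] [0.52099033 0.08592387 0.07380617] [0.5558602  0.10212457 0.12998914]
[-0.49311373 -0.11866245 -0.86183413] [0.5475 0.0952 0.1223]
scene pot [ 0.53349791 -0.17221685  0.056     ] 399 (array([ 0.5374688 , -0.17513174]), np.float64(0.07027798911486209)) 0.055479010705466535
scene jar [0.5119743  0.08601218 0.062     ] 59 (array([0.51414801, 0.08564864]), np.float64(0.018459727426483646)) 0.060986242853346
stick 97 [0.54226019 0.08926606 0.10358465] [0.52349921 0.08271195 0.07070492] [0.55788743 0.10047487 0.12852094]
[0.35439764 0.13947529 0.9246345 ] [0.5486 0.0925 0.1224]
```

View pics/crop0.png

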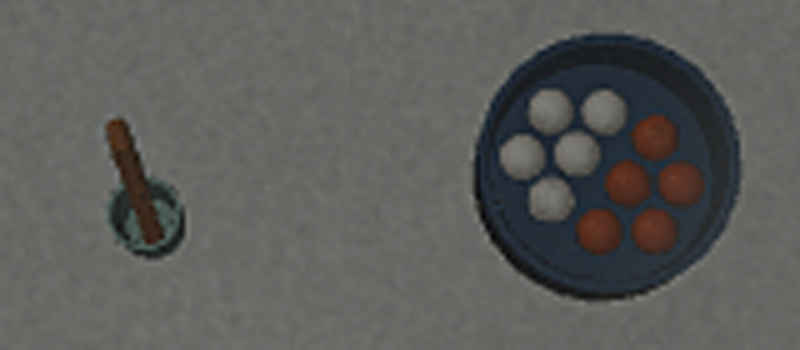

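The crop shows five whites (upper left) and five clays (right/below) in the pot. The stick leans roughly +x with its end at crop (117,122). I'll measure the pebbles and the stick's azimuth.

```bash
cat >> h.py <<'E'
POT=np.array([.537,-.174]);JAR=np.array([.5135,.0866])
def pebbles(s,pot=POT,n=5):
    # colour blobs inside the pot -> centres relative to the pot, mm
    u0,v0=proj(s,[*pot,.02]);hsv=cv2.cvtColor(s["img"],cv2.COLOR_RGB2HSV).astype(int);W=world(s)
    d=np.hypot(W[...,0]-pot[0],W[...,1]-pot[1]);out={}
    ok=(d<.066)&(W[...,2]<.045)
    H,Sa,V=hsv[...,0],hsv[...,1],hsv[...,2]
    for nm,m in(("W",ok&(Sa<60)&(V>100)),("C",ok&((H<12)|(H>172))&(Sa>110)&(V>50))):
        m=cv2.resize(m.astype(np.uint8)*255,None,fx=6,fy=6,interpolation=cv2.INTER_LINEAR)
        m=(m>127).astype(np.uint8)
        L=cv2.distanceTransform(m,cv2.DIST_L2,5);pts=[]
        for _ in range(n):
            _,mx,_,p=cv2.minMaxLoc(L)
            if mx<12:break
            pts.append((p[0]/6-.4,p[1]/6-.4,mx/6));r=int(.020*s["fx"]/s["range_z"][int(p[1]/6),int(p[0]/6)]*6)
            cv2.circle(L,p,r,0,-1)
        out[nm]=np.array([[*(1000*(onplane(s,a,b,.0225)[:2]-pot)),c] for a,b,c in pts])
    return out
def report(P):
    for a,b in(("W","C"),("C","W")):
        for p in P[a]:
            print(a,np.round(p[:2]).astype(int),"r",round(np.hypot(*p[:2])),"px",round(p[2],1),"near",np.round(np.sort(np.hypot(*(P[b][:,:2]-p[:2]).T))[:2]))
E
python3 - <<'E'
from h import *
for n in("top","scene"):
    print(n);s=pickle.load(open(n+".pkl","rb"));report(pebbles(s))
    for az in(8,12,16):
        a=np.radians(az);e=np.array([np.cos(a),np.sin(a)])
        print(az,"end",np.round(proj(s,[*(JAR+.0364*e),.1246]),1),"tip",np.round(proj(s,[*(JAR-.0116*e),.006]),1))
    print("rim",np.round(proj(s,[*JAR,.062]),1),"pot",np.round(proj(s,[*POT,.056]),1),np.round(proj(s,[*POT,.008]),1))
s=pickle.load(open("scene.pkl","rb"))
cv2.imwrite("pics/crop1.png",cv2.resize(s["img"][145:265,180:310,::-1],None,fx=5,fy=5,interpolation=cv2.INTER_CUBIC))
E
```

```text
top
W [36  0] r 36 px 3.1 near [37. 46.]
W [11 48] r 49 px 3.0 near [63. 65.]
W [13 16] r 20 px 3.0 near [37. 49.]
W [39 30] r 50 px 2.8 near [65. 66.]
W [-15  32] r 35 px 2.6 near [35. 47.]
C [-35   4] r 35 px 4.1 near [35. 49.]
C [-10 -44] r 45 px 4.0 near [63. 64.]
C [ -9 -14] r 17 px 4.0 near [37. 46.]
C [ 20 -33] r 39 px 3.1 near [37. 50.]
C [-35 -32] r 47 px 2.6 near [67. 67.]
8 end [224.6 196. ] tip [231.1 218.9]
12 end [223.7 196.2] tip [231.4 218.9]
16 end [222.8 196.4] tip [231.6 218.8]
rim [228.8 212.5] pot [321.6 201.7] [319.7 204.4]
scene
W [ 9 16] r 18 px 3.5 near [36. 47.]
W [34 30] r 45 px 3.5 near [63. 64.]
W [-18  33] r 37 px 3.4 near [36. 46.]
W [30  0] r 30 px 3.4 near [34. 44.]
W [ 7 49] r 49 px 3.2 near [64. 65.]
C [-37 -28] r 46 px 4.2 near [63. 64.]
C [ 16 -31] r 35 px 4.2 near [34. 47.]
C [-12 -45] r 46 px 4.1 near [61. 64.]
C [-12 -13] r 18 px 3.6 near [36. 44.]
C [-41   5] r 41 px 2.8 near [36. 50.]
8 end [290.6 160. ] tip [275.3 178.4]
12 end [291.1 159.5] tip [275.2 178.5]
16 end [291.5 158.9] tip [275.  178.7]
rim [279.2 168.4] pot [217.1 222.6] [218.4 231.9]
```

View pics/crop1.png

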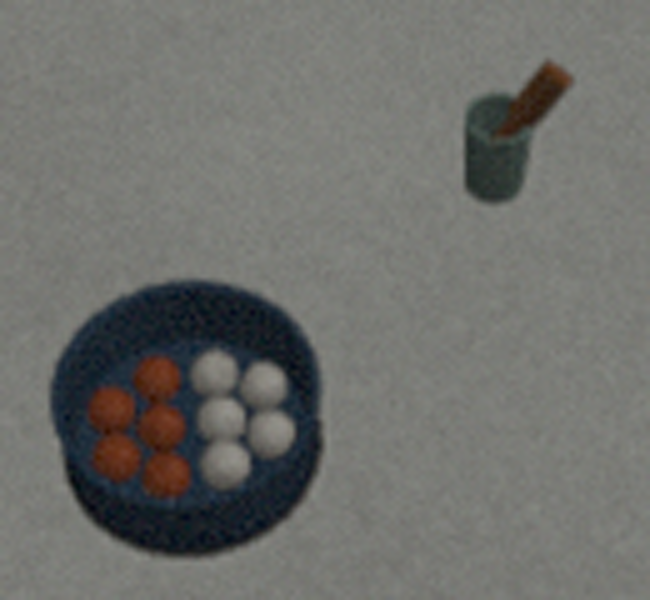

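The crop confirms the layout, with the stick leaning at about 13° azimuth. Next I work out the approach rows.

```bash
cat >> h.py <<'E'
def rows(p,R,tgts):
    # tgts: list of (pos, Rot); rows relative to pose p,R
    for tp,tR in tgts:
        print(np.round(np.r_[R.inv().apply(np.array(tp)-p),(R.inv()*tR).as_rotvec()],3).tolist())
def rpy(r,p,y):return Ro.from_euler("xyz",[r,p,y])
a=np.radians(13);D=np.array([-np.sin(np.radians(22))*np.cos(a),-np.sin(np.radians(22))*np.sin(a),-np.cos(np.radians(22))])
GR=np.array([*(JAR+.024*np.array([np.cos(a),np.sin(a)])),.094])
ye=np.array([np.sin(a),-np.cos(a),0]);RG=Ro.from_matrix(np.c_[np.cross(ye,D),ye,D])   # grasp orientation
E
python3 - <<'E'
from h import *
p=np.array([.226,-.502,.206]);R=rpy(np.pi,0,.423)
pre=GR+.019*D-.085*D;print("pre",pre,"grasp",GR+.019*D,RG.as_euler("xyz"))
print("to pre, from start");rows(p,R,[(pre,RG),(pre+[0,0,.04],RG)])
print("grasp, from pre");rows(pre,RG,[(GR+.019*D,RG)])
E
```

```text
pre [0.56097524 0.09756052 0.15519413] grasp [0.52994978 0.09039773 0.07638351] [3.14159265 0.38397244 0.2268928 ]
to pre, from start
[0.552, -0.409, 0.051, 0.038, -0.383, 0.194]
[0.552, -0.409, 0.011, 0.038, -0.383, 0.194]
grasp, from pre
[0.0, -0.0, 0.085, 0.0, 0.0, 0.0]
```

Call:
carry_out --pt "0.036 -0.027 0 0 0 0" --pt "0.072 -0.054 0 0 0 0" --pt "0.108 -0.081 0 0 0 0" --pt "0.144 -0.108 0 0 0 0" --pt "0.18 -0.135 0 0 0 0" --jaw 1

```text
time: 0.6
tool_pos: [0.3348, -0.3028, 0.205]
ee_rot: [-3.141, 0.0, 0.422]
wrist_force: [0.7, -0.7, -0.2]
width: 0.0942
finger_force: 0.0
```

Call:
carry_out --pt "0.036 -0.027 0 0 0 0" --pt "0.072 -0.054 0 0 0 0" --pt "0.108 -0.081 0 0 0 0" --pt "0.144 -0.108 0 0 0 0" --pt "0.18 -0.135 0 0 0 0"

```text
time: 1.1
tool_pos: [0.4435, -0.1058, 0.2051]
ee_rot: [-3.142, 0.0, 0.423]
wrist_force: [0.9, -0.3, -0.5]
width: 0.0937
finger_force: 0.0
```

Call:
carry_out --pt "0.048 -0.035 0.01 0.009 -0.096 0.048" --pt "0.096 -0.07 0.02 0.019 -0.19 0.097" --pt "0.144 -0.105 0.03 0.028 -0.287 0.145" --pt "0.192 -0.139 0.04 0.038 -0.383 0.194" --pt "0.192 -0.139 0.051 0.038 -0.383 0.194"

```text
time: 1.6
tool_pos: [0.563, 0.1009, 0.1504]
ee_rot: [-3.141, 0.39, 0.228]
wrist_force: [0.3, -1.4, -0.3]
width: 0.0943
finger_force: 0.0
```

Call:
carry_out --pt "0 0 0 0 0 0" --pt "0 0 0 0 0 0" --pt "0 0 0 0 0 0" --pt "0 0 0 0 0 0" --pt "0 0 0 0 0 0"

```text
time: 2.1
tool_pos: [0.5612, 0.0967, 0.1563]
ee_rot: [3.141, 0.381, 0.224]
wrist_force: [0.3, 0.0, 0.4]
width: 0.094
finger_force: 0.0
```

Call:
carry_out --pt "0 0 0.02 0 0 0" --pt "0 0 0.04 0 0 0" --pt "0 0 0.06 0 0 0" --pt "0 0 0.075 0 0 0" --pt "0 0 0.085 0 0 0"

```text
time: 2.6
tool_pos: [0.5293, 0.0899, 0.0755]
ee_rot: [-3.141, 0.384, 0.225]
wrist_force: [0.0, -0.6, 0.3]
width: 0.0942
finger_force: 0.0
```

Call:
carry_out --pt "0 0 0 0 0 0" --pt "0 0 0 0 0 0" --pt "0 0 0 0 0 0" --pt "0 0 0 0 0 0" --pt "0 0 0 0 0 0" --jaw 0

```text
time: 3.1
tool_pos: [0.5307, 0.0908, 0.0762]
ee_rot: [3.142, 0.383, 0.226]
wrist_force: [0.1, -1.0, 1.2]
width: 0.0574
finger_force: 0.0
```

Call:
carry_out --pt "0 0 0 0 0 0" --pt "0 0 0 0 0 0" --pt "0 0 0 0 0 0" --pt "0 0 0 0 0 0" --pt "0 0 0 0 0 0"

```text
time: 3.6
tool_pos: [0.5302, 0.0908, 0.0756]
ee_rot: [-3.141, 0.384, 0.226]
wrist_force: [0.9, -0.2, 0.9]
width: 0.0179
finger_force: 0.0
```

```bash
python3 - <<'E'
from bench import *
from h import *
o=get_obs();print({k:np.round(o[k],4) for k in("tool_pos","ee_rot","width","finger_force","wrist_force")})
I=[]
for n,c in(("scene",(255,120)),("top",(200,165))):
    s=snapshot(n);I.append(cv2.resize(s["img"][c[1]:c[1]+75,c[0]:c[0]+75,::-1],None,fx=5.3,fy=5.3,interpolation=cv2.INTER_CUBIC))
cv2.imwrite("pics/g.png",np.hstack(I))
E
```

```text
{'tool_pos': array([0.5302, 0.0908, 0.0756]), 'ee_rot': array([-3.1414,  0.3843,  0.2264]), 'width': np.float64(0.0179), 'finger_force': np.float64(0.0), 'wrist_force': array([ 0.8828, -0.2103,  0.8866])}
```

View pics/g.png

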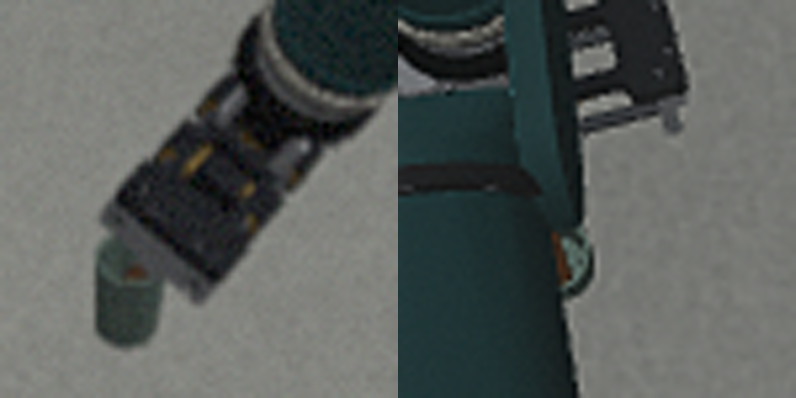

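The view shows the gripper tilted in line with the stick at the jar, stick between the still-closing fingers. Finish closing, then draw it out along its axis.

Call:
carry_out --pt "0 0 0 0 0 0" --pt "0 0 0 0 0 0" --pt "0 0 0 0 0 0" --pt "0 0 0 0 0 0" --pt "0 0 0 0 0 0"

```text
time: 4.2
tool_pos: [0.5302, 0.0908, 0.0756]
ee_rot: [-3.141, 0.384, 0.226]
wrist_force: [0.3, -0.2, 0.3]
width: 0.0118
finger_force: 30.0
```

Call:
carry_out --pt "0 0 -0.01 0 0 0" --pt "0 0 -0.03 0 0 0" --pt "0 0 -0.055 0 0 0" --pt "0 0 -0.08 0 0 0" --pt "0 0 -0.1 0 0 0"

```text
time: 4.7
tool_pos: [0.5677, 0.0993, 0.1706]
ee_rot: [3.141, 0.382, 0.226]
wrist_force: [-0.5, 0.3, -0.2]
width: 0.0118
finger_force: 30.0
```

```bash
python3 - <<'E'
from bench import *
from h import *
o=get_obs();print({k:np.round(o[k],4) for k in("tool_pos","ee_rot","width","finger_force","wrist_force")})
p=GR+.019*D-.1*D;R=RG;dn=rpy(np.pi,0,0)
print(p);rows(p,R,[((.53,.02,.17),dn)])
# stick axis/tip seen in the scene camera
s=snapshot("scene");W=world(s);hsv=cv2.cvtColor(s["img"],cv2.COLOR_RGB2HSV).astype(int)
t=np.asarray(o["tool_pos"]);m=(np.linalg.norm(W-t,axis=2)<.1)&(hsv[...,0]<15)&(hsv[...,1]>90)
P=W[m];print(m.sum(),P.min(0),P.max(0));print(np.linalg.svd(P-P.mean(0))[2][0],P[P[:,2].argsort()[:6]].mean(0),"pred tip",t+.076*D)
E
```

```text
{'tool_pos': array([0.5677, 0.0993, 0.1706]), 'ee_rot': array([3.1413, 0.3819, 0.2262]), 'width': np.float64(0.0118), 'finger_force': np.float64(29.9999), 'wrist_force': array([-0.5255,  0.2738, -0.2017])}
[0.56645032 0.09882455 0.16910189]
[-0.05, 0.069, 0.019, 0.044, 0.382, 0.224]
28 [0.54299978 0.08648866 0.11085961] [0.5664862  0.09312763 0.16681879]
[-0.35962734 -0.07574891 -0.93001628] [0.54703072 0.08802984 0.11660947] pred tip [0.53998268 0.09287136 0.10018334]
```

Call:
carry_out --pt "-0.01 0.014 0.004 0.009 0.076 0.045" --pt "-0.02 0.028 0.008 0.018 0.153 0.09" --pt "-0.03 0.042 0.011 0.026 0.229 0.134" --pt "-0.04 0.055 0.015 0.035 0.306 0.179" --pt "-0.05 0.069 0.019 0.044 0.382 0.224"

```text
time: 5.25
tool_pos: [0.5298, 0.0193, 0.1699]
ee_rot: [-3.141, -0.003, -0.002]
wrist_force: [0.7, -0.5, -0.7]
width: 0.0121
finger_force: 30.0
```

```bash
cat > sim.py <<'E'
import numpy as np,sys,json
from multiprocessing import Pool
RP,RS,RW=13.5,6,66
N=None
def relax(X,s,it=40):
    jam=0
    for _ in range(it):
        D=X[:,None]-X[None];d=np.hypot(D[...,0],D[...,1])+np.eye(10)*1e3
        o=np.maximum(2*RP-d,0)*.5;X=X+(o/d)[...,None].__mul__(D).sum(1)
        r=np.hypot(*X.T);X=X*np.minimum(1,(RW-RP)/r)[:,None]
        v=X-s;q=np.hypot(*v.T);o2=np.maximum(RP+RS-q,0);X=X+v/q[:,None]*o2[:,None]
        jam=max(o.max()*2,(np.hypot(*X.T)-(RW-RP)).max())
        if jam<.1 and o2.max()<.1:break
    return X,jam
def near(X):
    d=np.hypot(*(X[:5,None]-X[None,5:]).transpose(2,0,1));return np.r_[d.min(1),d.min(0)]
def roll(X,path,step=1.):
    X=X.copy();jam=0
    for a,b in zip(path[:-1],path[1:]):
        L=np.hypot(*(b-a));n=max(1,int(L/step))
        for k in range(1,n+1):
            X,j=relax(X,a+(b-a)*k/n);jam=max(jam,j)
            if jam>3:return X,jam
    return X,jam
def cand(a):
    X,seed=a;g=np.random.default_rng(seed)
    for _ in range(300):
        t=g.uniform(0,2*np.pi);s=g.choice([56,g.uniform(0,56)])*np.array([np.cos(t),np.sin(t)])
        if np.hypot(*(X-s).T).min()>22.5:break
    else:return 1e9,None,None
    path=[s]
    for _ in range(g.integers(1,4)):
        p=path[-1];r=np.hypot(*p)
        if r>50 and g.random()<.6:  # arc along wall
            t=np.arctan2(p[1],p[0]);dt=g.choice([-1,1])*g.uniform(.5,3.2);k=int(abs(dt)/.17)+1
            path+= [56*np.array([np.cos(t+dt*i/k),np.sin(t+dt*i/k)]) for i in range(1,k+1)]
        else:
            t=g.uniform(0,2*np.pi);path.append(g.choice([56,g.uniform(0,50)])*np.array([np.cos(t),np.sin(t)]))
    path=np.array(path);L=np.hypot(*np.diff(path,axis=0).T).sum()
    if L>350:return 1e9,None,None
    Y,jam=roll(X,path)
    if jam>1.5:return 1e9,None,None
    sc=0   # robust: repeat with perturbed starts
    c=near(Y);cost=c.max()+.3*np.maximum(c-42,0).sum()+.02*L
    if c.max()<46:
        for _ in range(4):
            Z,j=roll(relax(X+g.normal(0,1.2,X.shape),np.array([999.,0]))[0],path+g.normal(0,1,2),1.5);c=near(Z);cost+=.5*max(0,c.max()-44)+5*(j>2.5)
    else:cost+=20
    return cost,path,Y
def plan(X,n=3000,seed=0):
    with Pool() as p:R=p.map(cand,[(X,seed+i) for i in range(n)],chunksize=10)
    R=[r for r in R if r[1] is not None];R.sort(key=lambda r:r[0])
    for c,path,Y in R[:4]:
        print("cost",round(c,1),"near",np.round(near(Y)).astype(int));print(np.round(path).astype(int).tolist());print(" final",np.round(Y).astype(int).tolist())
E
nproc; time timeout 400 python3 - <<'E'
from bench import *
from h import *
from sim import plan
o=get_obs();print(np.round(o["tool_pos"],4),np.round(o["ee_rot"],3))
Q=[]
for n in("top","scene"):
    s=snapshot(n);P=pebbles(s);print(n);
    if all(len(P[k])==5 for k in"WC"):
        Q.append(P);print({k:np.round(P[k][:,:2]).astype(int).tolist() for k in P})
    else:print({k:len(P[k]) for k in P})
M=[]
for k in"WC":
    a=Q[0][k][:,:2]
    if len(Q)>1:
        b=Q[1][k][:,:2];a=np.array([(p+b[np.hypot(*(b-p).T).argmin()])/2 for p in a])
    M.append(a)
X=np.vstack(M);print(np.round(X).tolist());np.save("X.npy",X)
plan(X,2000)
E
```

```text
4
[0.5298 0.0193 0.1699] [-3.141e+00 -3.000e-03 -2.000e-03]
top
{'W': [[11, 17], [36, -2], [12, 46], [39, 29], [-14, 32]], 'C': [[-35, 4], [-10, -44], [-9, -14], [-36, -28], [13, -31]]}
scene
{'W': [[9, 16], [34, 30], [30, -1], [-18, 33], [11, 49]], 'C': [[-36, -27], [15, -30], [-15, -41], [-33, 8], [-6, -11]]}
[[10.0, 16.0], [33.0, -1.0], [11.0, 47.0], [36.0, 30.0], [-16.0, 32.0], [-34.0, 6.0], [-12.0, -42.0], [-7.0, -12.0], [-36.0, -27.0], [14.0, -30.0]]
cost 38.3 near [27 28 27 27 31 27 29 27 27 27]
[[46, -22], [54, -15], [56, -6], [56, 3], [55, 12], [52, 21], [48, 29], [42, 37], [36, 43], [28, 48], [20, 52], [11, 55], [2, 56], [-7, 55], [-16, 54], [-25, 50], [-33, 45], [-40, 39], [-46, 32], [-51, 24], [-54, 16], [-56, 6], [-56, -3], [-55, -12], [-52, -21], [-48, -29], [-42, -37], [-36, -43], [-28, -48], [-20, -52], [-11, -55], [-2, -56], [7, -55], [17, -54], [25, -50], [33, -45], [40, -39], [46, -32]]
 final [[-4, 7], [23, 12], [51, -13], [-10, 38], [-29, 19], [-24, -12], [37, 37], [3, -19], [51, 14], [14, 51]]
cost 39.3 near [27 28 27 27 34 27 29 27 27 27]
[[55, 10], [56, 7], [5
[... 858 characters left out ...]
, [48, -29], [52, -21]]
 final [[-4, 7], [23, 12], [52, -2], [-18, 34], [-35, 13], [-24, -12], [28, 44], [3, -19], [46, 25], [2, 52]]
cost 39.6 near [27 28 27 27 34 27 30 27 27 27]
[[54, -13], [56, -4], [56, 5], [54, 14], [51, 22], [47, 30], [41, 38], [35, 44], [27, 49], [19, 53], [10, 55], [1, 56], [-8, 55], [-17, 54], [-25, 50], [-33, 45], [-40, 40], [-45, 33], [-50, 25], [-53, 17], [-55, 8], [-56, -1], [-55, -10], [-53, -18], [-49, -26], [-45, -34], [-39, -40], [-32, -46], [-24, -50], [-16, -54], [-7, -56], [1, -56], [10, -55], [19, -53]]
 final [[-4, 7], [23, 12], [34, -40], [15, 40], [-26, 22], [-24, -12], [52, 8], [3, -19], [49, -18], [41, 33]]
real	0m34.312s
user	2m8.730s
sys	0m0.405s
```

The simulated sweep says one anticlockwise lap along the wall mixes well. I enter at the free spot around −30° and lap at radius 56 mm.

Call:
carry_out --pt "0.011 0.044 0 0 0 0" --pt "0.022 0.089 0 0 0 0" --pt "0.033 0.133 0 0 0 0" --pt "0.044 0.178 0 0 0 0" --pt "0.0555 0.222 0 0 0 0"

```text
time: 5.85
tool_pos: [0.5864, -0.2035, 0.1691]
ee_rot: [-3.14, 0.001, 0.001]
wrist_force: [0.4, 0.1, -0.4]
width: 0.0117
finger_force: 30.0
```

Call:
carry_out --pt "0 0 0 0 0 0" --pt "0 0 0.02 0 0 0" --pt "0 0 0.045 0 0 0" --pt "0 0 0.07 0 0 0" --pt "0 0 0.082 0 0 0"

```text
time: 6.35
tool_pos: [0.5845, -0.2004, 0.0842]
ee_rot: [-3.138, 0.005, 0.001]
wrist_force: [-0.3, -0.8, -0.1]
width: 0.0117
finger_force: 30.0
```

Call:
carry_out --pt "0.0041 -0.0088 0 0 0 0" --pt "0.0066 -0.0183 0 0 0 0" --pt "0.0075 -0.028 0 0 0 0" --pt "0.0066 -0.0377 0 0 0 0" --pt "0.0041 -0.0472 0 0 0 0"

```text
time: 6.85
tool_pos: [0.5901, -0.1538, 0.0885]
ee_rot: [-3.142, -0.001, 0.0]
wrist_force: [-0.5, 0.1, 0.0]
width: 0.012
finger_force: 30.0
```

Call:
carry_out --pt "-0.0041 -0.0088 0 0 0 0" --pt "-0.0097 -0.0168 0 0 0 0" --pt "-0.0166 -0.0237 0 0 0 0" --pt "-0.0246 -0.0293 0 0 0 0" --pt "-0.0334 -0.0334 0 0 0 0"

```text
time: 7.35
tool_pos: [0.5553, -0.121, 0.0874]
ee_rot: [-3.141, 0.001, -0.001]
wrist_force: [-0.6, 0.8, -0.1]
width: 0.0119
finger_force: 30.0
```

Forces are tiny, so I continue the lap.

Call:
carry_out --pt "-0.0095 -0.0025 0 0 0 0" --pt "-0.0192 -0.0034 0 0 0 0" --pt "-0.0289 -0.0025 0 0 0 0" --pt "-0.0384 0 0 0 0 0" --pt "-0.0472 0.0041 0 0 0 0"

```text
time: 7.85
tool_pos: [0.51, -0.1253, 0.0879]
ee_rot: [-3.14, -0.004, -0.001]
wrist_force: [6.8, 2.9, 0.5]
width: 0.0118
finger_force: 30.0
```

Call:
carry_out --pt "-0.008 0.0056 0 0 0 0" --pt "-0.0149 0.0125 0 0 0 0" --pt "-0.0205 0.0205 0 0 0 0" --pt "-0.0246 0.0293 0 0 0 0" --pt "-0.0271 0.0388 0 0 0 0"

```text
time: 8.35
tool_pos: [0.4811, -0.1652, 0.0872]
ee_rot: [-3.141, 0.002, -0.001]
wrist_force: [1.1, 0.3, -0.7]
width: 0.0119
finger_force: 30.0
```

Call:
carry_out --pt "-0.0009 0.0097 0 0 0 0" --pt "0 0.0194 0 0 0 0" --pt "0.0025 0.0289 0 0 0 0" --pt "0.0066 0.0377 0 0 0 0" --pt "0.0122 0.0457 0 0 0 0"

```text
time: 8.85
tool_pos: [0.4936, -0.2106, 0.0868]
ee_rot: [-3.14, 0.003, -0.001]
wrist_force: [-0.1, 0.6, -0.4]
width: 0.0114
finger_force: 30.0
```

```bash
cat > look.py <<'E'
from bench import *
from h import *
import sys
o=get_obs();print(round(float(o["time"]),2),np.round(o["tool_pos"],4),np.round(o["ee_rot"],3),np.round(o["wrist_force"],1))
I=[]
for n,c in(("scene",(175,180)),("top",(280,160))):
    s=snapshot(n);P=pebbles(s);print(n)
    if all(len(P[k]) for k in"WC"):report(P)
    I.append(cv2.resize(s["img"][c[1]:c[1]+80,c[0]:c[0]+80,::-1],None,fx=5,fy=5,interpolation=cv2.INTER_CUBIC))
cv2.imwrite(sys.argv[1],np.hstack(I))
E
python3 look.py pics/s1.png
```

```text
8.85 [ 0.4936 -0.2106  0.0868] [-3.14e+00  3.00e-03 -1.00e-03] [-0.1  0.6 -0.4]
scene
W [-18   0] r 18 px 3.7 near [26. 49.]
W [31 11] r 33 px 3.7 near [39. 41.]
W [ 8 12] r 14 px 3.5 near [28. 47.]
W [ 8 39] r 40 px 3.5 near [55. 73.]
W [-29 -25] r 38 px 3.3 near [27. 32.]
C [-17 -49] r 51 px 3.2 near [27. 49.]
C [  3 -15] r 16 px 2.6 near [26. 28.]
C [ 13 -45] r 46 px 2.2 near [46. 54.]
C [ 29 -31] r 42 px 2.0 near [41. 47.]
top
W [39 12] r 41 px 3.0 near [25.]
W [12 41] r 43 px 2.8 near [64.]
C [ 50 -11] r 51 px 3.6 near [25. 64.]
```

View pics/s1.png

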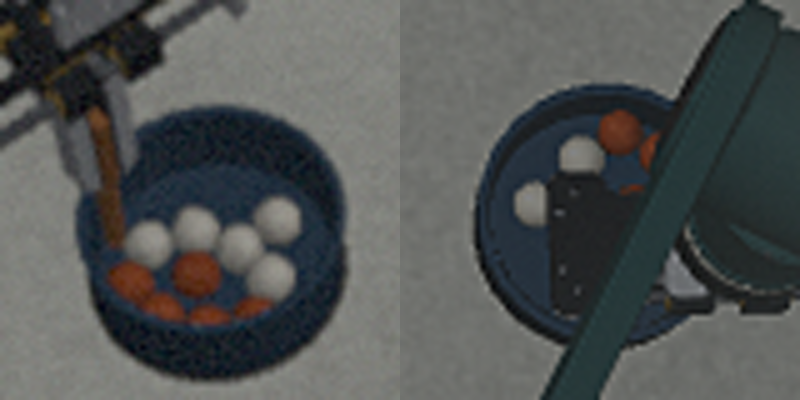

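The scene crop shows clays pushed round to the near wall, whites in the middle, stick at crop (110,230). It follows the prediction, so I'll finish the lap.

Call:
carry_out --pt "0.0069 0.0069 0 0 0 0" --pt "0.0149 0.0125 0 0 0 0" --pt "0.0237 0.0166 0 0 0 0" --pt "0.0332 0.0191 0 0 0 0" --pt "0.0429 0.02 0 0 0 0"

```text
time: 9.45
tool_pos: [0.5374, -0.2306, 0.0873]
ee_rot: [3.141, 0.002, -0.001]
wrist_force: [-2.7, -2.6, 1.0]
width: 0.0118
finger_force: 30.0
```

Call:
carry_out --pt "0.0097 -0.0009 0 0 0 0" --pt "0.0192 -0.0034 0 0 0 0" --pt "0.028 -0.0075 0 0 0 0" --pt "0.036 -0.0131 0 0 0 0" --pt "0.0429 -0.02 0 0 0 0"

```text
time: 9.95
tool_pos: [0.5807, -0.2092, 0.0873]
ee_rot: [-3.141, 0.0, -0.0]
wrist_force: [-0.0, 0.2, 0.2]
width: 0.0119
finger_force: 30.0
```

Call:
carry_out --pt "0 0 0 0 0 0" --pt "0 0 -0.02 0 0 0" --pt "0 0 -0.045 0 0 0" --pt "0 0 -0.07 0 0 0" --pt "0 0 -0.082 0 0 0"

```text
time: 10.45
tool_pos: [0.5807, -0.2105, 0.1724]
ee_rot: [3.14, -0.003, -0.0]
wrist_force: [-0.2, 0.4, -0.4]
width: 0.0119
finger_force: 30.0
```

Call:
carry_out --pt "-0.01 -0.046 0 0 0 0" --pt "-0.02 -0.092 0 0 0 0" --pt "-0.03 -0.138 0 0 0 0" --pt "-0.04 -0.184 0 0 0 0" --pt "-0.05 -0.23 0 0 0 0"

```text
time: 10.95
tool_pos: [0.5289, 0.0215, 0.169]
ee_rot: [-3.141, 0.001, -0.001]
wrist_force: [0.2, 0.7, 0.0]
width: 0.0121
finger_force: 30.0
```

```bash
python3 look.py pics/s2.png
```

```text
10.95 [0.5289 0.0215 0.169 ] [-3.141e+00  1.000e-03 -1.000e-03] [0.2 0.7 0. ]
scene
W [ 7 14] r 15 px 3.5 near [27. 35.]
W [-22  49] r 54 px 3.3 near [55. 60.]
W [-28 -24] r 37 px 3.2 near [25. 48.]
W [ 4 53] r 53 px 3.2 near [31. 52.]
W [-29  10] r 31 px 3.1 near [29. 57.]
C [ 20 -19] r 27 px 3.6 near [35. 48.]
C [33 43] r 54 px 3.0 near [31. 39.]
C [-8 -9] r 12 px 2.8 near [25. 27.]
C [42 17] r 45 px 2.8 near [35. 52.]
C [41 -8] r 42 px 2.0 near [41. 71.]
top
W [-28  10] r 30 px 3.5 near [33. 59.]
W [-25 -25] r 35 px 3.5 near [26. 49.]
W [11 14] r 17 px 3.4 near [29. 35.]
W [-19  49] r 53 px 3.2 near [54. 63.]
W [ 9 49] r 50 px 2.7 near [26. 53.]
C [ 50 -10] r 51 px 4.2 near [46. 72.]
C [ 23 -19] r 30 px 4.1 near [35. 49.]
C [ -3 -12] r 12 px 4.0 near [26. 29.]
C [34 40] r 52 px 4.0 near [26. 35.]
C [52 17] r 55 px 3.5 near [41. 53.]
```

View pics/s2.png

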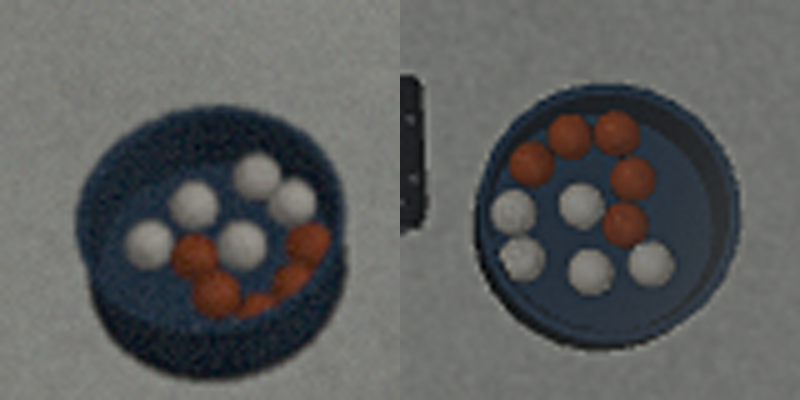

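Nearly there: only the white at pot (-20,49) lies too far (54 mm), and the clay at (50,-10) is marginal (46 mm). I'll plan a short second stroke.

```bash
timeout 300 python3 - <<'E'
import numpy as np
from sim import *
X=np.array([[-28,10],[-26,-25],[9,14],[-20,49],[7,51],[50,-10],[22,-19],[-5,-11],[34,41],[50,17]],float)
X,_=relax(X,np.array([999.,0]));print(near(X).round())
plan(X,4000,77)
E
```

```text
[31. 27. 28. 54. 29. 48. 35. 27. 29. 41.]
cost 36.3 near [27 27 27 29 27 30 27 27 27 28]
[[20, -52], [28, -48], [36, -43], [43, -36], [48, -29], [52, -20], [55, -11], [56, -2], [56, 7], [54, 16], [50, 25], [45, 33], [39, 40], [32, 46], [24, 51], [16, 54], [6, 56], [-3, 56], [-12, 55], [-21, 52], [-29, 48], [-37, 42], [-43, 36], [-48, 28], [-52, 20], [-55, 11], [-56, 2], [-56, -7], [-54, -16], [-51, -24], [-46, -32], [-41, -38], [-34, -44], [-27, -49], [-19, -53], [-11, -55], [-2, -56]]
 final [[-29, 5], [16, -20], [5, 35], [36, 38], [50, 16], [16, -50], [22, 14], [-2, 0], [51, -11], [39, -35]]
cost 36.8 near [27 27 27 28 27 31 27 27 27 27]
[[45, -33], [50, -25], [53, -17], [55, -8], [56, 1], [55, 10], [53, 19], [49, 27], [44, 35], [37, 42], [30, 47], [22, 52], [13, 54], [4, 56], [-5, 56], [-14, 54], [-23, 51], [-31, 47], [-38, 41], [-44, 34], [-49, 26], [-53, 18], [-55, 9], [-56, 0], [-55, -9], [-53, -18], [-50, -26], [-45, -34], [-39, -41], [-32, -46], [-24, -51], [-15, -54], [-6, -56]]
 final [[-29, 5], [16, -20], [5, 35], [38, 36], [51, 12], [13, -51], [22, 14], [-2, 0], [50, -15]
[... 212 characters left out ...]
2], [51, 24], [54, 15], [56, 7], [56, -3], [55, -11], [3, 1]]
 final [[44, -29], [-24, -8], [18, 20], [24, -47], [-3, -52], [-52, 2], [14, -22], [-10, 15], [-28, -44], [-47, -24]]
cost 39.4 near [27 27 27 27 27 33 27 27 27 27]
[[28, -41], [39, -40], [45, -34], [50, -26], [53, -18], [55, -9], [56, 0], [55, 9], [53, 18], [49, 26], [45, 34], [39, 41], [32, 46], [24, 51], [15, 54], [6, 56], [-3, 56], [-12, 55], [-21, 52], [-30, 48], [-37, 42], [-44, 35], [-49, 27], [-53, 19], [-55, 10], [-56, 0], [-55, -9], [-53, -18], [-49, -27], [-44, -34], [-38, -41], [-30, -47], [-22, -51], [-13, -54]]
 final [[-28, 5], [16, -20], [5, 35], [43, 31], [52, 5], [6, -52], [22, 14], [-2, 0], [48, -21], [31, -42]]
```

Call:
carry_out --pt "0.01 0.046 0 0 0 0" --pt "0.02 0.092 0 0 0 0" --pt "0.03 0.138 0 0 0 0" --pt "0.04 0.184 0 0 0 0" --pt "0.05 0.23 0 0 0 0"

```text
time: 11.55
tool_pos: [0.5795, -0.2127, 0.1688]
ee_rot: [-3.141, 0.001, -0.001]
wrist_force: [0.4, -0.1, -1.4]
width: 0.0121
finger_force: 30.0
```

Call:
carry_out --pt "0 0 0 0 0 0" --pt "0 0 0.02 0 0 0" --pt "0 0 0.045 0 0 0" --pt "0 0 0.07 0 0 0" --pt "0 0 0.082 0 0 0"

```text
time: 12.05
tool_pos: [0.5778, -0.2093, 0.084]
ee_rot: [-3.139, 0.006, -0.001]
wrist_force: [0.1, 0.1, -0.6]
width: 0.012
finger_force: 30.0
```

Call:
carry_out --pt "0 0 0 0 0 0" --pt "0.0014 -0.002 0 0 0 0" --pt "0.0028 -0.004 0 0 0 0" --pt "0.0042 -0.006 0 0 0 0" --pt "0.0056 -0.008 0 0 0 0"

```text
time: 12.55
tool_pos: [0.5861, -0.2021, 0.0885]
ee_rot: [3.141, -0.001, -0.0]
wrist_force: [-0.9, 0.1, -0.6]
width: 0.0119
finger_force: 30.0
```

Call:
carry_out --pt "0.0041 -0.0088 0 0 0 0" --pt "0.0066 -0.0183 0 0 0 0" --pt "0.0075 -0.028 0 0 0 0" --pt "0.0066 -0.0377 0 0 0 0" --pt "0.0041 -0.0472 0 0 0 0"

```text
time: 13.05
tool_pos: [0.5894, -0.1534, 0.0872]
ee_rot: [-3.14, 0.001, 0.0]
wrist_force: [0.2, 0.5, -0.3]
width: 0.0119
finger_force: 30.0
```

Call:
carry_out --pt "-0.0041 -0.0088 0 0 0 0" --pt "-0.0097 -0.0168 0 0 0 0" --pt "-0.0166 -0.0237 0 0 0 0" --pt "-0.0246 -0.0293 0 0 0 0" --pt "-0.0334 -0.0334 0 0 0 0"

```text
time: 13.55
tool_pos: [0.5551, -0.1206, 0.0872]
ee_rot: [-3.14, 0.001, -0.0]
wrist_force: [-0.6, 0.3, -0.9]
width: 0.0121
finger_force: 30.0
```

Call:
carry_out --pt "-0.0095 -0.0025 0 0 0 0" --pt "-0.0192 -0.0034 0 0 0 0" --pt "-0.0289 -0.0025 0 0 0 0" --pt "-0.0384 0 0 0 0 0" --pt "-0.0472 0.0041 0 0 0 0"

```text
time: 14.05
tool_pos: [0.5081, -0.1255, 0.0875]
ee_rot: [-3.14, 0.001, -0.001]
wrist_force: [0.1, 0.3, -0.7]
width: 0.0121
finger_force: 30.0
```

Call:
carry_out --pt "-0.008 0.0056 0 0 0 0" --pt "-0.0149 0.0125 0 0 0 0" --pt "-0.0205 0.0205 0 0 0 0" --pt "-0.0246 0.0293 0 0 0 0" --pt "-0.0271 0.0388 0 0 0 0"

```text
time: 14.55
tool_pos: [0.4815, -0.1652, 0.0875]
ee_rot: [-3.141, 0.001, -0.001]
wrist_force: [-0.9, 1.3, -0.3]
width: 0.0118
finger_force: 30.0
```

Call:
carry_out --pt "-0.0009 0.0097 0 0 0 0" --pt "0 0.0194 0 0 0 0" --pt "0.0025 0.0289 0 0 0 0" --pt "0.0066 0.0377 0 0 0 0" --pt "0.0122 0.0457 0 0 0 0"

```text
time: 15.05
tool_pos: [0.4943, -0.211, 0.0873]
ee_rot: [-3.141, 0.001, -0.001]
wrist_force: [0.3, 0.2, 0.0]
width: 0.0118
finger_force: 30.0
```

Call:
carry_out --pt "0.0069 0.0069 0 0 0 0" --pt "0.0149 0.0125 0 0 0 0" --pt "0.0237 0.0166 0 0 0 0" --pt "0.0332 0.0191 0 0 0 0" --pt "0.0332 0.0191 0 0 0 0"

```text
time: 15.55
tool_pos: [0.5286, -0.2293, 0.0872]
ee_rot: [-3.141, 0.0, -0.0]
wrist_force: [-0.4, -0.3, 0.1]
width: 0.0117
finger_force: 30.0
```

Call:
carry_out --pt "0 0 0 0 0 0" --pt "0 0 -0.02 0 0 0" --pt "0 0 -0.045 0 0 0" --pt "0 0 -0.07 0 0 0" --pt "0 0 -0.082 0 0 0"

```text
time: 16.05
tool_pos: [0.5281, -0.2294, 0.1724]
ee_rot: [3.14, -0.003, -0.0]
wrist_force: [-0.4, -0.4, 0.1]
width: 0.0118
finger_force: 30.0
```

Call:
carry_out --pt "0 -0.048 0 0 0 0" --pt "0 -0.096 0 0 0 0" --pt "0.001 -0.144 0 0 0 0" --pt "0.002 -0.192 0 0 0 0" --pt "0.003 -0.24 0 0 0 0"

```text
time: 16.55
tool_pos: [0.5296, 0.0127, 0.1691]
ee_rot: [-3.141, 0.001, -0.001]
wrist_force: [1.6, 0.6, -0.6]
width: 0.0122
finger_force: 30.0
```

```bash
python3 look.py pics/s3.png
```

```text
16.55 [0.5296 0.0127 0.1691] [-3.141e+00  1.000e-03 -1.000e-03] [ 1.6  0.6 -0.6]
scene
W [24 -2] r 24 px 3.7 near [24. 27.]
W [  5 -23] r 24 px 3.6 near [23. 46.]
W [25 47] r 53 px 3.3 near [27. 34.]
W [ 30 -31] r 43 px 2.0 near [22. 50.]
C [-12  30] r 33 px 4.1 near [41. 48.]
C [-36  18] r 40 px 2.8 near [59. 63.]
C [17 21] r 27 px 2.8 near [24. 27.]
C [43 17] r 46 px 2.5 near [27. 34.]
C [ 13 -45] r 47 px 2.0 near [22. 23.]
top
W [ 39 -35] r 52 px 3.5 near [30. 51.]
W [28 -2] r 28 px 3.4 near [26. 28.]
W [  9 -24] r 25 px 3.3 near [27. 44.]
W [ 52 -11] r 53 px 3.3 near [26. 49.]
W [29 46] r 54 px 3.2 near [29. 37.]
C [-11  31] r 33 px 4.1 near [43. 51.]
C [50 14] r 52 px 4.1 near [26. 28.]
C [-33  15] r 37 px 4.1 near [58. 64.]
C [ 13 -50] r 52 px 4.0 near [27. 30.]
C [14 20] r 25 px 3.9 near [26. 29.]
```

View pics/s3.png

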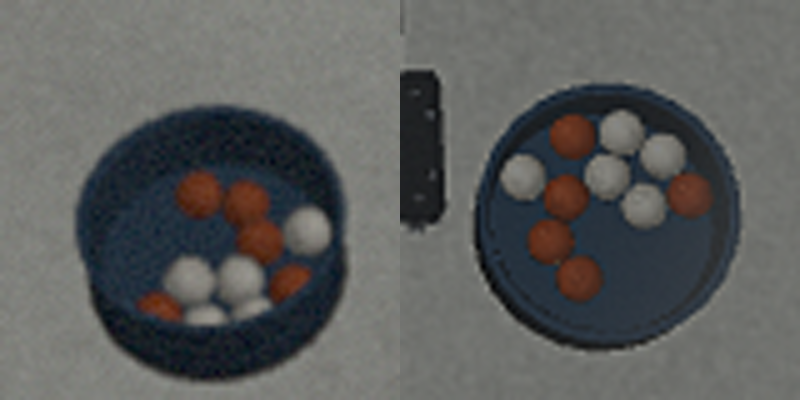

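Only the clay at pot (-33,15) is left out (58 mm). A short straight push toward the centre from (-52,24) brings it next to the whites.

Call:
carry_out --pt "-0.012 0.042 0 0 0 0" --pt "-0.024 0.084 0 0 0 0" --pt "-0.036 0.126 0 0 0 0" --pt "-0.045 0.161 0 0 0 0" --pt "-0.045 0.161 0 0 0 0"

```text
time: 17.15
tool_pos: [0.4836, -0.1544, 0.1689]
ee_rot: [3.14, 0.002, -0.007]
wrist_force: [0.5, 1.0, -0.8]
width: 0.0118
finger_force: 30.0
```

Call:
carry_out --pt "0 0 0.02 0 0 0" --pt "0 0 0.045 0 0 0" --pt "0 0 0.07 0 0 0" --pt "0 0 0.082 0 0 0" --pt "0 0 0.082 0 0 0"

```text
time: 17.65
tool_pos: [0.4837, -0.1492, 0.0851]
ee_rot: [-3.139, 0.005, -0.0]
wrist_force: [-0.4, -0.0, -0.7]
width: 0.0117
finger_force: 30.0
```

Call:
carry_out --pt "0.005 0.0025 0 0 0 0" --pt "0.01 0.005 0 0 0 0" --pt "0.016 0.008 0 0 0 0" --pt "0.021 0.0105 0 0 0 0" --pt "0.0245 0.012 0 0 0 0"

```text
time: 18.15
tool_pos: [0.5107, -0.1626, 0.0879]
ee_rot: [-3.142, -0.0, -0.001]
wrist_force: [-0.2, 0.1, 0.2]
width: 0.0121
finger_force: 30.0
```

Call:
carry_out --pt "0 0 0 0 0 0" --pt "0 0 -0.02 0 0 0" --pt "0 0 -0.045 0 0 0" --pt "0 0 -0.07 0 0 0" --pt "0 0 -0.082 0 0 0"

```text
time: 18.65
tool_pos: [0.5107, -0.1626, 0.1721]
ee_rot: [3.141, -0.003, -0.001]
wrist_force: [0.8, -0.6, 0.3]
width: 0.0121
finger_force: 30.0
```

Call:
carry_out --pt "0 -0.04 0 0 0 0" --pt "0 -0.08 0 0 0 0" --pt "0.01 -0.12 0 0 0 0" --pt "0.015 -0.16 0 0 0 0" --pt "0.02 -0.19 0 0 0 0"

```text
time: 19.15
tool_pos: [0.5294, 0.0301, 0.1689]
ee_rot: [-3.14, 0.002, 0.001]
wrist_force: [0.4, -0.3, -0.3]
width: 0.0115
finger_force: 30.0
```

```bash
python3 look.py pics/s4.png
```

```text
19.15 [0.5294 0.0301 0.1689] [-3.14e+00  2.00e-03  1.00e-03] [ 0.4 -0.3 -0.3]
scene
W [24 -3] r 24 px 3.5 near [28. 29.]
W [23 48] r 54 px 3.1 near [30. 34.]
W [ 12 -27] r 29 px 2.2 near [19. 35.]
C [-14  -3] r 14 px 3.8 near [35. 38.]
C [10 21] r 24 px 3.7 near [28. 30.]
C [-11  35] r 37 px 2.8 near [37. 51.]
C [42 20] r 46 px 2.1 near [29. 34.]
C [  9 -45] r 46 px 2.1 near [19. 45.]
top
W [ 39 -36] r 53 px 3.5 near [30. 51.]
W [28 -2] r 28 px 3.4 near [27. 28.]
W [  9 -24] r 25 px 3.3 near [27. 29.]
W [ 52 -11] r 53 px 3.3 near [26. 49.]
W [28 47] r 54 px 3.3 near [28. 39.]
C [50 14] r 52 px 4.1 near [26. 28.]
C [-10  31] r 33 px 4.0 near [41. 51.]
C [-11  -3] r 12 px 4.0 near [29. 39.]
C [15 21] r 26 px 3.9 near [27. 28.]
C [ 13 -50] r 52 px 3.9 near [27. 30.]
```

All pebbles are now within 41 mm of the other colour. Next I return the stick by reversing the extraction.

```bash
python3 - <<'E'
from h import *
p=np.array([.53,.028,.17]);p1=GR-.081*D+[-.002,-.0005,0];print(p1);rows(p,rpy(np.pi,0,0),[(p1,RG)])
E
```

```text
[0.56445032 0.09832455 0.16910189]
[0.034, -0.07, 0.001, -0.044, -0.382, -0.224]
```

Call:
carry_out --pt "0.007 -0.014 0 -0.009 -0.076 -0.045" --pt "0.014 -0.028 0 -0.018 -0.153 -0.09" --pt "0.021 -0.042 0 -0.026 -0.229 -0.134" --pt "0.028 -0.056 0 -0.035 -0.306 -0.179" --pt "0.034 -0.07 0.001 -0.044 -0.382 -0.224"

```text
time: 19.75
tool_pos: [0.5645, 0.097, 0.1684]
ee_rot: [3.142, 0.387, 0.227]
wrist_force: [0.3, -0.6, -0.5]
width: 0.0119
finger_force: 30.0
```

Call:
carry_out --pt "0 0 0 0 0 0" --pt "0 0 0 0 0 0" --pt "0 0 0 0 0 0" --pt "0 0 0.01 0 0 0" --pt "0 0 0.02 0 0 0"

```text
time: 20.25
tool_pos: [0.5562, 0.0953, 0.1508]
ee_rot: [3.141, 0.381, 0.225]
wrist_force: [0.4, 0.7, -0.3]
width: 0.0119
finger_force: 30.0
```

Call:
carry_out --pt "0 0 0.008 0 0 0" --pt "0 0 0.016 0 0 0" --pt "0 0 0.024 0 0 0" --pt "0 0 0.032 0 0 0" --pt "0 0 0.04 0 0 0"

```text
time: 20.75
tool_pos: [0.5417, 0.0927, 0.1122]
ee_rot: [-3.141, 0.384, 0.226]
wrist_force: [-0.1, 0.6, -0.3]
width: 0.0117
finger_force: 30.0
```

Call:
carry_out --pt "0 0 0.01 0 0 0" --pt "0 0 0.02 0 0 0" --pt "0 0 0.028 0 0 0" --pt "0 0 0.034 0 0 0" --pt "0 0 0.037 0 0 0"

```text
time: 21.25
tool_pos: [0.5294, 0.0899, 0.078]
ee_rot: [-3.141, 0.381, 0.227]
wrist_force: [3.6, 0.3, 1.7]
width: 0.0118
finger_force: 30.0
```

```bash
sed -i 's/(("scene",(175,180)),("top",(280,160)))/(("scene",(240,120)),("top",(195,165)))/' look.py; python3 look.py pics/j.png | head -1
```

```text
21.25 [0.5294 0.0899 0.078 ] [-3.141  0.381  0.227] [3.6 0.3 1.7]
```

View pics/j.png

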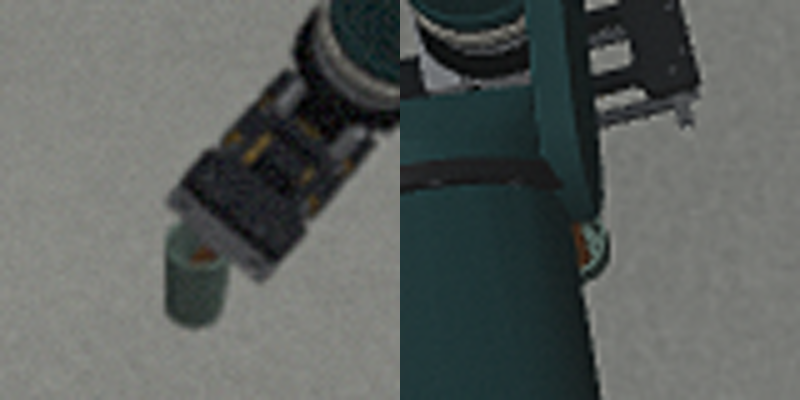

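The stick is back down in the jar, with light contact force. I release it and back off along its axis.

Call:
carry_out --pt "0 0 0 0 0 0" --pt "0 0 0 0 0 0" --pt "0 0 0 0 0 0" --pt "0 0 0 0 0 0" --pt "0 0 0 0 0 0" --jaw 0.8

```text
time: 21.85
tool_pos: [0.5284, 0.0896, 0.0786]
ee_rot: [-3.141, 0.385, 0.226]
wrist_force: [0.1, -0.2, 0.8]
width: 0.0481
finger_force: 0.0
```

Call:
carry_out --pt "0 0 0 0 0 0" --pt "0 0 0 0 0 0" --pt "0 0 0 0 0 0" --pt "0 0 0 0 0 0" --pt "0 0 0 0 0 0"

```text
time: 22.35
tool_pos: [0.5285, 0.0896, 0.0786]
ee_rot: [-3.141, 0.384, 0.226]
wrist_force: [-0.4, 0.6, -0.1]
width: 0.075
finger_force: 0.0
```

Call:
carry_out --pt "0 0 -0.015 0 0 0" --pt "0 0 -0.035 0 0 0" --pt "0 0 -0.06 0 0 0" --pt "0 0 -0.085 0 0 0" --pt "0 0 -0.11 0 0 0"

```text
time: 22.85
tool_pos: [0.5689, 0.0989, 0.1814]
ee_rot: [-3.141, 0.384, 0.226]
wrist_force: [0.9, -0.0, -0.7]
width: 0.0749
finger_force: 0.0
```

Call:
carry_out --pt "0 -0.03 -0.03 0 0 0" --pt "0 -0.065 -0.05 0 0 0" --pt "0 -0.105 -0.06 0 0 0" --pt "0 -0.145 -0.06 0 0 0" --pt "0 -0.18 -0.06 0 0 0"

```text
time: 23.35
tool_pos: [0.5499, 0.2812, 0.2367]
ee_rot: [-3.141, 0.383, 0.227]
wrist_force: [0.0, -0.2, -0.5]
width: 0.0754
finger_force: 0.0
```

Call:
carry_out --pt "0 0 0 0 0 0" --pt "0 0 0 0 0 0" --pt "0 0 0 0 0 0" --pt "0 0 0 0 0 0" --pt "0 0 0 0 0 0"

```text
time: 23.85
tool_pos: [0.5507, 0.2781, 0.2363]
ee_rot: [-3.142, 0.384, 0.224]
wrist_force: [0.5, 0.2, 0.6]
width: 0.0753
finger_force: 0.0
```

```bash
python3 look.py pics/end.png
```

```text
23.85 [0.5507 0.2781 0.2363] [-3.142  0.384  0.224] [0.5 0.2 0.6]
scene
W [  5 -23] r 24 px 3.5 near [22. 27.]
W [24 -2] r 24 px 3.4 near [28. 38.]
W [23 48] r 54 px 3.1 near [36. 38.]
W [ 30 -31] r 43 px 2.0 near [25. 51.]
C [-14  -3] r 14 px 3.8 near [27. 38.]
C [-10  30] r 32 px 3.7 near [38. 47.]
C [43 18] r 46 px 2.5 near [28. 36.]
C [  9 -45] r 46 px 2.1 near [22. 25.]
top
W [ 38 -36] r 53 px 3.7 near [29. 52.]
W [27 -2] r 27 px 3.6 near [26. 28.]
W [28 46] r 53 px 3.5 near [28. 38.]
W [ 51 -11] r 52 px 3.5 near [26. 49.]
W [  6 -20] r 21 px 2.5 near [24. 31.]
C [ 13 -50] r 52 px 4.0 near [29. 31.]
C [-10  31] r 33 px 4.0 near [40. 50.]
C [-11  -3] r 12 px 4.0 near [24. 38.]
C [50 15] r 52 px 4.0 near [26. 28.]
C [15 21] r 26 px 3.9 near [26. 28.]
```

View pics/end.png

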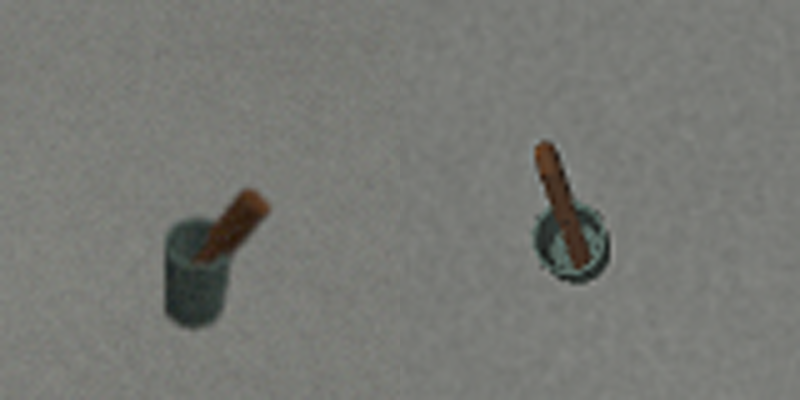

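The stick stands in the jar as at the start (end at crop (258,200)), the pebbles are mixed (worst 40 mm), and the arm is clear.

```bash
python3 -c "
from bench import *
print(close_job())"
```

```text
the job is handed in; nothing more can be done
None
```

I stirred the pot until every pebble measured within about 41 mm, centre to centre, of one of the other colour (limit 50 mm), stood the stick back in its jar tip down, and handed the job in at about 24 s; the hand-in returned no verdict.

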